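Isolate the vacuum pump and take off its oil-filler cap

ROBOT

A 6-joint arm with a two-finger parallel gripper is mounted at the origin on the work surface. World frame = base frame: x ahead of the robot, y to its left, z up, the work surface at z = 0. Lengths are in m, angles in rad, forces in N, time in s.
With the tool pointing down it reaches from about 0.3 to 0.775 m from the base axis. Payload 14.6 kg.
Tool frame: the origin (TCP) lies on the centre line of the jaws, within the pads' length; the fingertips stand 25 mm ahead of it and the grasp point (between the pads) lies 6 mm ahead of it (ctrl.tip_reach is the distance from the TCP to the fingertips, in m); z points along the fingers, y is the line along which they close (so a half turn about z gives the same grasp; the last joint's range is limited). The gripper opens to 94 mm and grips with 3 to 60 N. Pads are 16 mm wide; open, the fingers measure 119 mm over their backs; the gripper's body (75 mm by 177 mm) begins 78 mm behind the grasp point.
Start: joints at [-1.187, 0.3, 1.521, -0, 1.321, -0.067], TCP at [0.24, -0.495, 0.23] pointing down, gripper open.
Joint ranges: [-3.03, 3.03], [-0.79, 2.21], [0.23, 2.52], [-1.04, 4.18], [0, 3.07], [-2.55, 2.55]. Speed limits (rad/s): [2.22, 2.22, 2.57, 3.14, 3.14, 3.14].

INTERFACE

Orientations are given as [roll, pitch, yaw] about the fixed x, y, z axes, in that order (R = Rz(yaw) Ry(pitch) Rx(roll)).
In Python, from station import ctrl gives the robot as it stands. The module is installed in compiled form; this text tells all that it offers.
- The arm moves only by the tool apply_moves, never from a script. Its argument "deltas" is a list of rows, each a list of 7 numbers: the closure in counts, from 0 (fully open) to 255 (shut), then the shift along the world's x, y, z in cm, then the turn, a rotation vector about the world's x, y, z in rad. In form: [[jaw, tx, ty, tz, ax, ay, az], ...]. A call has 1 to 10 rows; each row shifts and turns the commanded pose from where the row before left it; what a row does not reach is not made up. A row lasts 1/10 s, in which the tool goes at most 50 mm and 8.59 degrees, less where a joint would pass 70% of its speed; a pose out of reach is approached as far as the arm can. A call with a gripper value outside its range is refused whole. The fingers move at their own pace and stop on an object; "grip_force" is the grip in N (left out, the last holds). Time passes only in rows, so rows that do not move let the fingers close. It gives the time, the measured TCP pose, the force, the opening and the grip force at its end, in the units of the state.
- ctrl.get_obs(): the state, without advancing time (a new reading comes with each control period).
- ctrl.camera(name): name is "side" or "top"; returns a dict with "img" (400x640x3 uint8, red, green, blue), "K" (3x3 intrinsics, pixels), "k1" (the pictures are not rectified: a ray, as slopes to the right and down, at radius r is drawn at 1 + k1 r^2 times it, then the intrinsics apply), "pose" (4x4, takes a point from camera to world coordinates). Camera axes: x right, y up, looking along -z (the intrinsics and any distortion apply to the point x, -y, -z); pixel columns grow to the right and rows downward; lengths in m; the calibration is good to about 2 mm. A picture is of the moment at which its call begins. There is no depth.
- ctrl.hand_in(): hands the job in; it is judged then, once.
The state is a dict: "time_s": time; "qpos": joint angles; "joint_vel": joint speeds; "tau": joint torques, N m; "ee_pos": TCP position; "eef_rot": TCP orientation; "force": force on the tool from outside, world axes, zero at the start; "moment": the same for the moment, N m; "grip_width": finger opening in m; "grip_force": force on a finger pad.
Only numpy, scipy, OpenCV 4.12 (cv2) and the standard library are available. Lean on these libraries where they do the work, as an engineer would, in place of code of your own. Each camera call takes 0.05 s, during which the arm holds its last target. There are 200 camera calls.

TASK

The vacuum pump with the lever valve needs topping up with oil. First shut its inlet valve, swinging the lever through its quarter turn until it meets the closed stop; then unscrew the pump's oil-filler cap and set it down in the steel tray, standing on its rim with the grip bar up. Nothing shows which way the cap is threaded and some of these pumps have a reverse thread, so try it both ways and feel which way it gives; leave the spare pump's cap on and the bottles and beaker where they stand.

Things in the scene. Friction and masses are not known exactly. Their poses are not given: they have to be found in the camera images.
- pump: the working pump: grey rotary-vane vacuum pump, 350 mm long, 150 mm wide, fixed on the bench; origin under its middle, x across it, y along it from the oil box (130 mm long, top 140 mm above the bench) to the round motor, z up. A steel elbow, pipe and ball valve with a lever stand over its middle; the filler cap is on the oil box
- filler (a point): centre of the top rim of the working pump's oil-filler neck, 164 mm above the bench; axes of the pump. The screwed-down cap's point lies 5 mm above it. The neck (28 mm across, 24 mm high) has a coarse three-start outside thread, lead 24 mm a turn; its hand is not shown and varies from start to start
- spare_filler (a point): the same point on the spare pump, which stands at the side of the bench on the robot's left and has no valve or lever
- cap_a_mid (a point): on the axis of one of two alike black oil-filler caps, half-way up (23 mm above the skirt's lower edge); z up. Round skirt 48 mm across, 24 mm high; on top a grip bar 44 mm long (cap's x), 12 mm thick (y), from 1 to 23 mm above the point. One cap is on the pump, the other on the spare pump; which is which varies: compare with filler
- cap_b_mid (a point): on the axis of one of two alike black oil-filler caps, half-way up (23 mm above the skirt's lower edge); z up. Round skirt 48 mm across, 24 mm high; on top a grip bar 44 mm long (cap's x), 12 mm thick (y), from 1 to 23 mm above the point. One cap is on the pump, the other on the spare pump; which is which varies: compare with filler (the twin of cap_a_mid)
- cap_a: the cap of cap_a_mid, 40 to 85 g; origin 23 mm below that point. When screwed down: turned the wrong way it meets a stop at once (springy: some 7 degrees at 1 N m); the right way it turns easily (under 0.2 N m), rises 0.67 mm per 10 degrees (with 2 to 3 mm of up-and-down play) and lifts straight off from 115 degrees on (130 to be sure, more does no harm), but not before
- cap_b: the cap of cap_b_mid, the same in all ways; origin 23 mm below that point
- valve_lever (a joint): angle of the inlet valve's lever about its upright pivot, rad: 0 open (lever along the pipe, to the pump's +y), growing counter-clockwise seen from above to 1.571 at the closed stop (lever across the pipe, pointing to the pump's -x). Starts between 0 and 0.35. Stays where it is left; moving it takes about 3 N at the grip
- lever_pivot (a point): point on the lever's turning axis at the height of the grip's centre line, 235 mm above the bench; axes as for filler (does not turn with the lever)
- lever_grip (a point): point on the lever's grip 100 mm from the pivot axis, turning with the lever; its y axis points outward along the lever. The grip is a black sleeve 18 mm wide and 10 mm thick, from 43 mm to 125 mm from the axis; 16 mm is free below it over the pipe's end flange (out to 72 mm from the axis), 90 mm farther out
- tray_in (a point): centre of the inner floor of the low steel tray, 4 mm above the bench; the tray is 160 mm (its x) by 220 mm (its y) outside, walls 4 mm thick and 22 mm high, fixed on the bench
- oil_bottle_mid (a point): white oil bottle, 68 mm diameter, 190 mm high, loose, standing; the point is on its axis half-way up. Leave it alone
- beaker_mid (a point): glass beaker, 72 mm diameter, 95 mm high, loose, standing; the point is on its axis half-way up. Leave it alone
- lab_bottle_mid (a point): glass laboratory jar with a screw lid, 70 mm diameter, 140 mm high, loose, standing; the point is on its axis half-way up. Leave it alone
Not all that is in view belongs to the job. What is shaped like the cap_b but yellow is not meant. Leave any blue look-alike of the cap_a alone.

How it is judged:
By the outcome, as a careful person would: the job done as asked, in the order asked, and still so for the second after the job is handed in, with the robot touching nothing.
It also fails if it takes over 72 s, if anything falls off the work surface, if the arm or the gripper's body presses on something with over 40 N, if the wrist force passes 120 N, or if a joint passes its speed limit or range.

## Working session

There is one attempt and no reset: what is moved stays moved. The work goes in short steps, Python scripts to look and compute and a tool call to move; the robot and the scene stay as the last step left them, time stands still between calls to the robot, and variables do not carry over. Pictures are saved under pics/ and viewed, at most 10 in all, crops included, and the job is handed in when it is done.

Besides the shell and the picture viewer there is one more tool, called after "Emit:" as name(argument=value, ...) on one line, values as JSON. apply_moves: Moves the arm, as the interface text tells. Its arguments: {"type":"object","properties":{"deltas":{"type":"array"},"grip_force":{"type":"number"}},"required":["deltas"]}

```bash
mkdir -p pics
cat > h.py <<'E'
import numpy as np, cv2
from station import ctrl
def cam(n):
    c=ctrl.camera(n); return c
def ray(c,u,v):
    K=c["K"]; x=(u-K[0,2])/K[0,0]; y=(v-K[1,2])/K[1,1]
    rd=np.hypot(x,y); r=rd
    for _ in range(30): r=rd/(1+c["k1"]*r*r)
    s=r/rd if rd>0 else 1
    d=c["pose"][:3,:3]@np.array([x*s,-y*s,-1]); return c["pose"][:3,3],d/np.linalg.norm(d)
def onz(c,u,v,z):
    o,d=ray(c,u,v); return o+d*(z-o[2])/d[2]
def proj(c,p):
    q=c["pose"][:3,:3].T@(np.asarray(p)-c["pose"][:3,3]); x,y=q[0]/-q[2],-q[1]/-q[2]
    f=1+c["k1"]*(x*x+y*y); K=c["K"]; return np.array([K[0,0]*x*f+K[0,2],K[1,1]*y*f+K[1,2]])
def two(c1,a,c2,b):
    o1,d1=ray(c1,*a);o2,d2=ray(c2,*b)
    t=np.linalg.lstsq(np.c_[d1,-d2],o2-o1,rcond=None)[0]
    p,q=o1+t[0]*d1,o2+t[1]*d2; return (p+q)/2,np.linalg.norm(p-q)
E
python3 - <<'E'
from h import *
import pickle
for n in("top","side"):
    c=cam(n); pickle.dump(c,open(n+".pkl","wb")); cv2.imwrite(f"pics/{n}0.png",cv2.resize(c["img"][:,:,::-1],(800,500),interpolation=cv2.INTER_CUBIC))
    print(n,c["K"].round(1).tolist(),c["k1"],c["pose"].round(3).tolist())
print(ctrl.get_obs())
E
```

```text
top [[439.9, 0.0, 325.9], [0.0, 439.9, 196.4], [0.0, 0.0, 1.0]] 0.0402917133793944 [[-0.013, 0.983, -0.182, 0.363], [-1.0, -0.015, -0.01, 0.083], [-0.012, 0.182, 0.983, 1.412], [0.0, 0.0, 0.0, 1.0]]
side [[431.8, 0.0, 317.6], [0.0, 431.8, 193.0], [0.0, 0.0, 1.0]] 0.026333630907779567 [[-0.997, 0.016, -0.07, 0.48], [-0.069, -0.48, 0.875, 1.361], [-0.02, 0.877, 0.479, 0.881], [0.0, 0.0, 0.0, 1.0]]
{'time_s': 0.1, 'qpos': array([-1.18662945e+00,  3.00411984e-01,  1.52151316e+00, -1.83918325e-05,
        1.32069522e+00, -6.65609092e-02]), 'joint_vel': array([-0.00082042, -0.00104627, -0.00173291,  0.00057148, -0.00174193,
        0.00034313]), 'tau': array([ 1.78939597e-03, -5.32644510e+01, -3.53283763e+01,  7.09600816e-02,
        2.34990427e-02, -2.72290589e-05]), 'ee_pos': array([ 0.23952642, -0.49487314,  0.22994747]), 'eef_rot': array([-3.14056603e+00, -5.05795363e-05,  4.50732322e-01]), 'force': array([0.26229065, 0.5495977 , 0.80559543]), 'moment': array([-0.06291509,  0.00468123,  0.00416323]), 'grip_force': 0.0, 'grip_width': 0.09404270491435648}
```

View pics/top0.png

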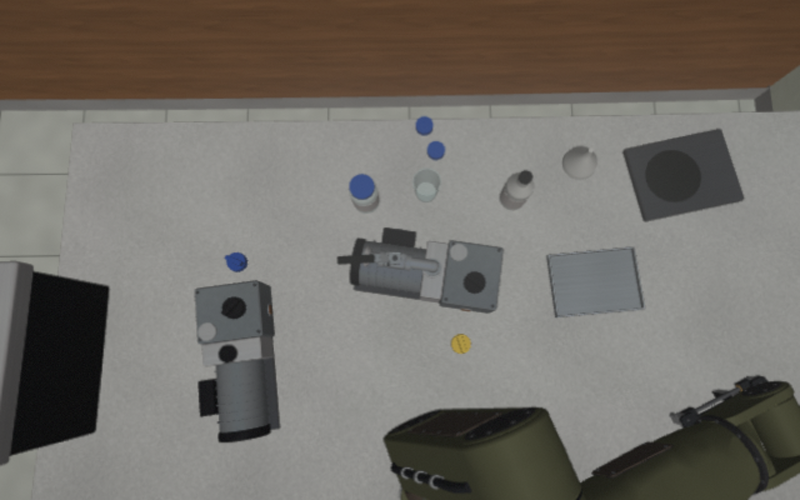

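View pics/side0.png

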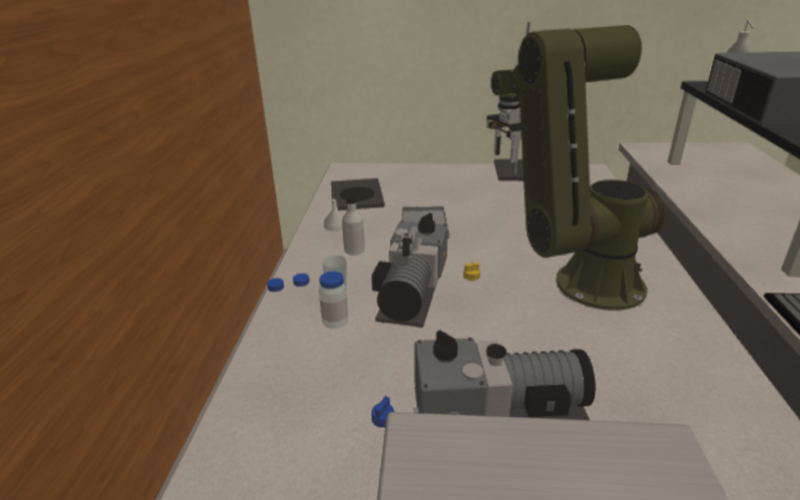

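The top view (800x500) shows the working pump around (425,272): cap at (475,282), lever from about (397,258) to (340,260), tray at (595,282), spare pump at left (235,340). The side view shows the pump's cap at (427,222) and the lever near (405,240). Next I'll zoom in on the pump.

Run:
```python
from h import *
import pickle
t=pickle.load(open("top.pkl","rb"));s=pickle.load(open("side.pkl","rb"))
a=cv2.resize(t["img"][175:260,260:420,::-1],(800,425),interpolation=cv2.INTER_CUBIC)
b=cv2.resize(s["img"][155:265,290:370,::-1],(400,550),interpolation=cv2.INTER_CUBIC)
cv2.imwrite("pics/tz.png",cv2.convertScaleAbs(a,alpha=1.6,beta=10));cv2.imwrite("pics/sz.png",cv2.convertScaleAbs(b,alpha=1.6,beta=10))
# tray corners, by grey-blue mask: print inner tray contour minAreaRect
hsv=cv2.cvtColor(t["img"],cv2.COLOR_RGB2HSV)
print(t["img"][225,475],t["img"][180,460],t["img"][220,380])
```

```text
[115 120 122] [146 146 143] [49 50 50]
```

View pics/tz.png

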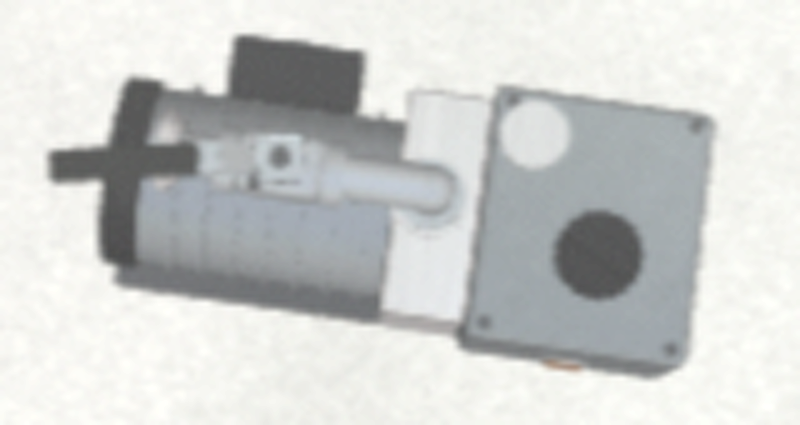

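View pics/sz.png

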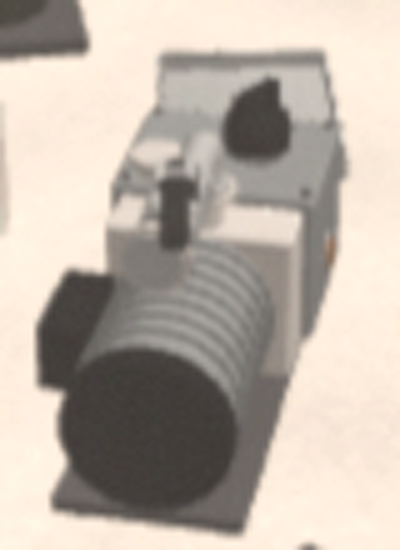

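The top crop shows the lever nut at (280,157), grip ends at (50,165) and (197,159), the cap disc at (598,254) and the box corners. The side crop shows the cap with its bar partly end-on at (268,90). Next step: compute positions and stretch contrast on the cap.

Run:
```python
from h import *
import pickle
t=pickle.load(open("top.pkl","rb"));s=pickle.load(open("side.pkl","rb"))
T=lambda u,v:(260+(u+.5)/5-.5,175+(v+.5)/5-.5); S=lambda u,v:(290+(u+.5)/5-.5,155+(v+.5)/5-.5)
for n,p in dict(tl=(505,88),tr=(712,113),bl=(462,338),br=(690,355)).items(): print(n,onz(t,*T(*p),.14).round(4))
for n,p in dict(piv=(280,157),tip=(50,166),inn=(197,159)).items(): print(n,onz(t,*T(*p),.237).round(4))
# cap disc in top view
def blob(img,x0,y0,x1,y1,th):
    g=cv2.cvtColor(img,cv2.COLOR_RGB2GRAY)[y0:y1,x0:x1]; m=(g<th).astype(np.uint8)
    n,l,st,ce=cv2.connectedComponentsWithStats(m); k=1+np.argmax(st[1:,4]); return ce[k]+[x0,y0],st[k]
c,st=blob(t["img"],366,212,394,238,45); print("cap top",c,st); 
for z in(.146+.024,.169,.192): print(z,onz(t,*c,z).round(4))
c,st=blob(s["img"],330,166,352,190,60); print("cap side",c,st)
print("bar top side", [onz(s,*S(268,82),.192).round(4)])
for n,p in dict(a=(547,254),b=(634,248),c=(643,308),d=(555,317)).items(): print(n,onz(t,p[0]*.8,p[1]*.8,.022).round(4))
A=t["img"][212:240,364:396].astype(float).mean(2); B=s["img"][164:190,328:354].astype(float).mean(2)
f=lambda X,lo,hi:cv2.resize(np.clip((X-lo)/(hi-lo)*255,0,255).astype(np.uint8),(390,390),interpolation=cv2.INTER_CUBIC)
cv2.imwrite("pics/cap.png",np.hstack([f(A[:,2:30],22,42),f(B,15,60)]))
```

```text
tl [ 0.6099 -0.0061  0.14  ]
tr [ 0.5932 -0.1268  0.14  ]
bl [0.4636 0.0226 0.14  ]
br [ 0.4522 -0.1079  0.14  ]
piv [0.5549 0.1234 0.237 ]
tip [0.5518 0.2479 0.237 ]
inn [0.5545 0.1683 0.237 ]Traceback (most recent call last):
  File "<stdin>", line 11, in <module>
  File "<stdin>", line 10, in blob
    return _wrapfunc(a, 'argmax', axis=axis, out=out, **kwds)
    return bound(*args, **kwds)
ValueError: attempt to get argmax of an empty sequence
```

Run:
```python
from h import *
import pickle
t=pickle.load(open("top.pkl","rb"));s=pickle.load(open("side.pkl","rb"))
S=lambda u,v:(290+(u+.5)/5-.5,155+(v+.5)/5-.5)
def blob(img,x0,y0,x1,y1):
    g=np.ascontiguousarray(cv2.cvtColor(img,cv2.COLOR_RGB2GRAY)[y0:y1,x0:x1]); th,m=cv2.threshold(g,0,1,cv2.THRESH_BINARY_INV|cv2.THRESH_OTSU)
    n,l,st,ce=cv2.connectedComponentsWithStats(m); k=1+np.argmax(st[1:,4]); print(th,np.percentile(g[l==k],[1,25,50,75,95])); return ce[k]+[x0,y0],st[k]
c,st=blob(t["img"],368,214,391,238); print("cap top",c,st); 
for z in(.17,.192): print(z,onz(t,*c,z).round(4))
c2,st=blob(s["img"],332,168,352,190); print("cap side",c2,st,two(t,c,s,c2))
for n,p in dict(a=(547,254),b=(634,248),c=(643,308),d=(555,317)).items(): print(n,onz(t,p[0]*.8,p[1]*.8,.022).round(4))
A=t["img"][212:240,366:394].astype(float).mean(2); B=s["img"][166:192,328:354].astype(float).mean(2)
f=lambda X,lo,hi:cv2.resize(np.clip((X-lo)/(hi-lo)*255,0,255).astype(np.uint8),(390,390),interpolation=cv2.INTER_CUBIC)
cv2.imwrite("pics/cap.png",np.hstack([f(A,A.min(),A.min()+25),f(B,B.min(),B.min()+45)]))
```

```text
73.0 [46. 48. 49. 51. 68.]
cap top [379.22267206 225.61133603] [  3   3  18  18 247]
0.17 [ 0.507 -0.054  0.17 ]
0.192 [ 0.5045 -0.0516  0.192 ]
71.0 [34. 36. 37. 45. 68.]
cap side [340.98333333 179.61111111] [  2   3  14  17 180] (array([ 0.50703003, -0.05471437,  0.16321486]), np.float64(0.0015310728695660774))
a [ 0.5935 -0.2583  0.022 ]
b [ 0.6058 -0.4778  0.022 ]
c [ 0.4541 -0.4864  0.022 ]
d [ 0.434  -0.2685  0.022 ]
```

View pics/cap.png

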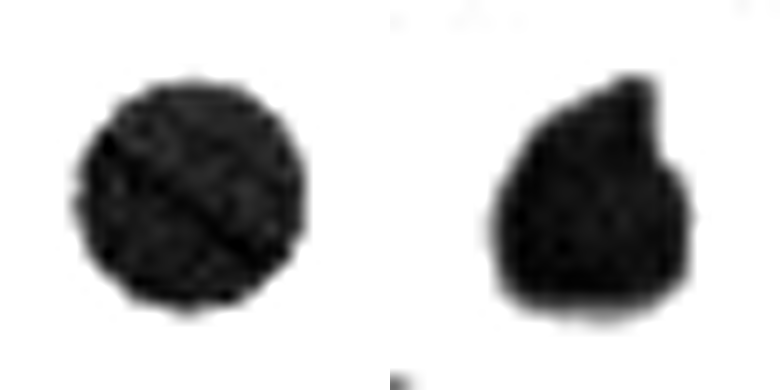

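The bar shows as a dark line from (105,145) to (260,255) in the top crop, so it lies at about 55° from world x; the side ridge agrees. Measured points:

| Item | World position / angle |
|---|---|
| Cap | about (0.508, -0.055) |
| Lever pivot | (0.555, 0.123) |
| Lever direction | about 91° |
| Lever length | 124.5 mm (125 given) |
| Tray centre | about (0.522, -0.373), 220x156 mm measured |

I'll move to the lever now.

Emit:
apply_moves(deltas=[[60,1.0,3.0,3,0,0,0.057],[60,1.5,3.5,3,0,0,0.057],[60,1.5,3.5,3,0,0,0.057],[60,1.5,3.5,3,0,0,0.057],[60,1.6,3.6,0,0,0,0.057],[60,1.6,3.6,0,0,0,0.057],[60,1.6,3.6,0,0,0,0.057],[60,1.6,3.6,0,0,0,0.057],[60,1.6,3.6,0,0,0,0.057],[60,1.6,3.6,0,0,0,0.057]], grip_force=10)

```text
time_s: 1.1
ee_pos: [0.3909, -0.1425, 0.3504]
eef_rot: [-3.142, 0.0, 1.023]
force: [0.3, -0.8, 0.3]
grip_width: 0.072
grip_force: 0.0
```

Emit:
apply_moves(deltas=[[60,1.6,3.6,0,0,0,0.057],[60,1.6,3.6,0,0,0,0.057],[60,1.6,3.6,0,0,0,0.057],[60,1.6,3.6,0,0,0,0.057],[60,1.6,3.6,0,0,0,0.057],[60,1.6,3.6,0,0,0,0.057],[60,1.6,3.6,0,0,0,0.057],[60,1.6,3.6,0,0,0,0.057],[60,1.6,3.6,0,0,0,0.057],[60,1.6,3.6,0,0,0,0.057]])

```text
time_s: 2.1
ee_pos: [0.5509, 0.2176, 0.3501]
eef_rot: [-3.141, 0.0, 1.593]
force: [-0.5, -0.1, 0.8]
grip_width: 0.072
grip_force: 0.0
```

Emit:
apply_moves(deltas=[[60,0.2,0.5,-4,0,0,0],[60,0,0,-4,0,0,0],[60,0,0,-2.9,0,0,0],[220,0,0,0,0,0,0],[220,0,0,0,0,0,0],[220,0,0,0,0,0,0],[220,0,0,0,0,0,0],[220,0,0,0,0,0,0]], grip_force=10)

```text
time_s: 2.9
ee_pos: [0.5529, 0.221, 0.2426]
eef_rot: [3.14, -0.001, 1.591]
force: [-0.1, 0.4, -0.7]
grip_width: 0.035
grip_force: 0.0
```

Emit:
apply_moves(deltas=[[220,0,0,0,0,0,0],[220,0,0,0,0,0,0],[220,0,0,0,0,0,0],[220,-1.04,-0.07,0,0,0,0.105],[220,-1.03,-0.18,0,0,0,0.105],[220,-1.0,-0.29,0,0,0,0.105],[220,-0.97,-0.39,0,0,0,0.105],[220,-0.92,-0.49,0,0,0,0.105]])

```text
time_s: 3.7
ee_pos: [0.5035, 0.206, 0.2417]
eef_rot: [3.14, 0.002, 2.12]
force: [9.1, -5.8, -1.0]
grip_width: 0.0179
grip_force: 10.0
```

Emit:
apply_moves(deltas=[[220,-0.87,-0.59,0,0,0,0.105],[220,-0.8,-0.67,0,0,0,0.105],[220,-0.73,-0.75,0,0,0,0.105],[220,-0.64,-0.83,0,0,0,0.105],[220,-0.55,-0.89,0,0,0,0.105],[220,-0.46,-0.94,0,0,0,0.105],[220,-0.36,-0.98,0,0,0,0.105]])

```text
time_s: 4.4
ee_pos: [0.4604, 0.1496, 0.2419]
eef_rot: [3.14, 0.005, 2.855]
force: [15.3, -0.1, -4.1]
grip_width: 0.0181
grip_force: 10.0
```

Emit:
apply_moves(deltas=[[220,0.1,-0.51,0,0,0,0.052],[220,-0.08,-0.51,0,0,0,0.052],[220,-0.06,-0.3,0,0,0,0.03],[220,-0.05,-0.3,0,0,0,0.03]])

```text
time_s: 4.8
ee_pos: [0.4585, 0.136, 0.2419]
eef_rot: [3.136, 0.002, 3.017]
force: [7.0, 19.4, -3.2]
grip_width: 0.0245
grip_force: 10.1
```

Emit:
apply_moves(deltas=[[220,0,-0.1,0,0,0,0],[220,0,0,0,0,0,0],[220,0,0,0,0,0,0]], grip_force=30)

```text
time_s: 5.1
ee_pos: [0.4589, 0.1388, 0.2419]
eef_rot: [3.129, 0.002, 3.017]
force: [9.9, 51.6, -8.8]
grip_width: 0.0179
grip_force: 30.1
```

Emit:
apply_moves(deltas=[[60,0,0.3,0,0,0,0],[60,0,0,0,0,0,0],[60,0,0,0,0,0,0],[60,0,0,0,0,0,0],[60,0,0,0,0,0,0],[60,0,0,4,0,0,0],[60,0,0,4,0,0,0],[60,0,0,4,0,0,0]], grip_force=20)

```text
time_s: 5.9
ee_pos: [0.4578, 0.1358, 0.363]
eef_rot: [-3.141, -0.0, 3.014]
force: [0.6, 0.4, 0.6]
grip_width: 0.0715
grip_force: 0.0
```

Run:
```python
from h import *
print(ctrl.get_obs()["qpos"].round(3))
# bar angle estimate from side ridge in first picture
import pickle
s=pickle.load(open("side.pkl","rb"));
P=lambda u,v:(328+(u-390)/15-.5,166+v/15-.5)
print(onz(s,*P(640,78),.192),onz(s,*P(540,130),.192))
for a in(45,55,65):
    a=np.radians(a); d=22e-3*np.array([np.cos(a),np.sin(a),0])
    print([((proj(s,np.array([.508,-.055,.192])+k*d)+.5-[328,166])*15+[390,0]).round() for k in(1,-1)])
```

```text
[ 0.212  0.066  1.493 -0.     1.582 -1.232]
[ 0.49513176 -0.07025402  0.192     ] [ 0.51870324 -0.04080334  0.192     ]
[array([520., 132.]), array([651.,  78.])]
[array([532., 137.]), array([639.,  73.])]
[array([545., 141.]), array([626.,  70.])]
```

Emit:
apply_moves(deltas=[[60,0.36,-1.36,0,0,0,-0.14],[60,0.36,-1.36,0,0,0,-0.14],[60,0.36,-1.36,0,0,0,-0.14],[60,0.36,-1.36,0,0,0,-0.14],[60,0.36,-1.36,0,0,0,-0.14],[60,0.36,-1.36,0,0,0,-0.14],[60,0.36,-1.36,0,0,0,-0.14],[60,0.36,-1.36,0,0,0,-0.14],[60,0.36,-1.36,0,0,0,-0.14],[60,0.36,-1.36,0,0,0,-0.14]])

```text
time_s: 6.9
ee_pos: [0.4941, -0.0008, 0.3615]
eef_rot: [-3.142, 0.0, 1.609]
force: [-0.6, 0.0, -0.5]
grip_width: 0.0716
grip_force: 0.0
```

Emit:
apply_moves(deltas=[[60,0.36,-1.36,0,0,0,-0.14],[60,0.36,-1.36,0,0,0,-0.14],[60,0.36,-1.36,-3,0,0,-0.14],[60,0.36,-1.4,-3,0,0,-0.14],[60,0,0,-3,0,0,-0.12],[60,0,0,0,0,0,0]])

```text
time_s: 7.5
ee_pos: [0.5072, -0.055, 0.2681]
eef_rot: [-3.136, 0.003, 0.932]
force: [-0.5, 0.3, 1.0]
grip_width: 0.0719
grip_force: 0.0
```

Run:
```python
from h import *
c=cam("side"); b=cv2.resize(c["img"][120:270,270:400,::-1],(520,600),interpolation=cv2.INTER_CUBIC)
t=cam("top"); a=cv2.resize(t["img"][170:270,260:420,::-1],(800,500),interpolation=cv2.INTER_CUBIC)
a=cv2.resize(a,(560,350)); o=np.zeros((600,800,3),np.uint8); o[:600,:240]=cv2.resize(b,(520,600))[:,140:380]; o[:350,240:800]=a
cv2.imwrite("pics/m1.png",cv2.convertScaleAbs(o,alpha=1.6,beta=10)); print(ctrl.get_obs()["ee_pos"],ctrl.get_obs()["qpos"].round(2))
```

```text
[ 0.50853194 -0.05480839  0.27240945] [-0.18  0.18  1.57 -0.    1.39  0.45]
```

View pics/m1.png

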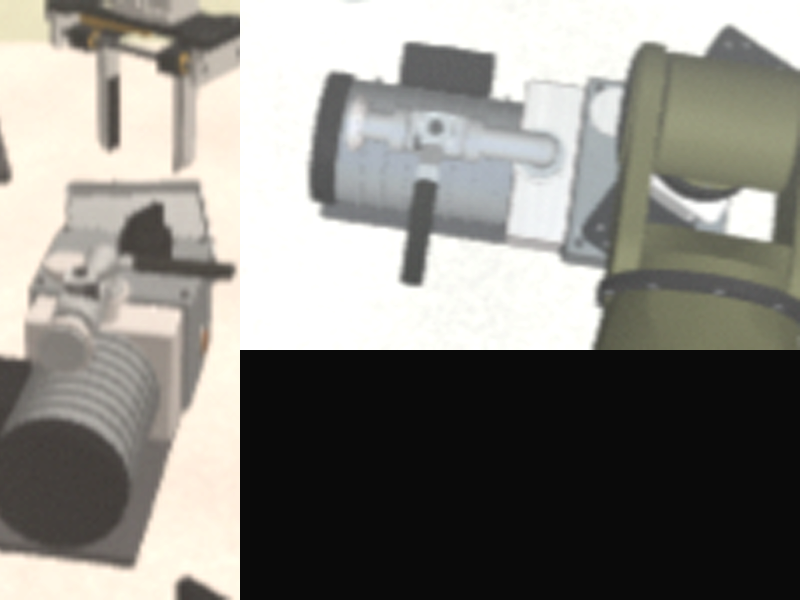

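The picture shows the lever at a right angle to the pipe (about (435,130) to (412,283)), so the valve is closed; the gripper is above the cap. I'll descend and grip the bar.

Emit:
apply_moves(deltas=[[120,0,0,-3,0,0,0],[140,0,0,-3,0,0,0],[150,0,0,-1.4,0,0,0],[235,0,0,0,0,0,0],[235,0,0,0,0,0,0],[235,0,0,0,0,0,0],[235,0,0,0,0,0,0],[235,0,0,0,0,0,0],[235,0,0,0,0,0,0]], grip_force=25)

```text
time_s: 8.5
ee_pos: [0.5084, -0.0546, 0.1981]
eef_rot: [3.142, -0.0, 0.935]
force: [-3.9, 2.6, 6.2]
grip_width: 0.0117
grip_force: 24.9
```

Emit:
apply_moves(deltas=[[235,0,0,0.02,0,0,0.05],[235,0,0,0.04,0,0,0.05],[235,0,0,0.04,0,0,0.05],[235,0,0,0,0,0,0]])

```text
time_s: 8.9
ee_pos: [0.5085, -0.0548, 0.1986]
eef_rot: [3.141, -0.0, 1.086]
force: [-0.2, -0.7, -0.5]
grip_width: 0.0115
grip_force: 24.9
```

Run:
```python
from h import *
o=ctrl.get_obs(); print(o["moment"],o["force"],o["eef_rot"],o["qpos"],o["tau"][5],o["grip_width"])
```

```text
[-0.01986269 -0.07849096 -0.02804686] [-0.15661215 -0.69525004 -0.49780898] [ 3.14135534e+00 -4.22149245e-05  1.08574231e+00] [-1.78916808e-01  2.43366956e-01  1.66962021e+00 -3.31970132e-05
  1.22836648e+00  3.06148353e-01] -0.9480033069849014 0.011486054314306441
```

Emit:
apply_moves(deltas=[[235,0,0,-0.04,0,0,-0.05],[235,0,0,-0.04,0,0,-0.05],[235,0,0,-0.02,0,0,-0.05],[235,0,0,0,0,0,0]])

```text
time_s: 9.3
ee_pos: [0.5085, -0.0545, 0.1981]
eef_rot: [3.142, -0.001, 0.932]
force: [-3.3, 2.5, 6.3]
grip_width: 0.0118
grip_force: 25.0
```

Run:
```python
from h import *
o=ctrl.get_obs(); print(o["moment"],o["force"],o["eef_rot"][2],o["tau"][5],o["grip_width"])
```

```text
[0.53813876 0.65268109 0.10016101] [-3.3458067   2.45890976  6.3275207 ] 0.9315810390283912 0.9309438429772854 0.011846736604322691
```

Emit:
apply_moves(deltas=[[235,0,0,0,0,0,-0.05],[235,0,0,0,0,0,-0.05],[235,0,0,0,0,0,-0.05],[235,0,0,0,0,0,0]])

```text
time_s: 9.7
ee_pos: [0.5083, -0.0545, 0.1981]
eef_rot: [-3.141, -0.0, 0.782]
force: [-5.6, 1.8, 7.5]
grip_width: 0.0127
grip_force: 27.0
```

Run:
```python
from h import *
o=ctrl.get_obs(); print(o["moment"],o["force"],o["eef_rot"][2],o["tau"][5],o["grip_width"])
```

```text
[0.42817464 0.91498823 0.6194841 ] [-5.56042343  1.82916504  7.49611634] 0.7822744392281333 1.4267956092953682 0.012665166652164127
```

Clockwise meets a springy stop (0.62 N m and rising); counter-clockwise turned freely (0.03 N m). So it unscrews counter-clockwise.

Emit:
apply_moves(deltas=[[235,0,0,0,0,0,0.14],[235,0,0,0.05,0,0,0.14],[235,0,0,0.05,0,0,0.14],[235,0,0,0.06,0,0,0.14],[235,0,0,0.05,0,0,0.14],[235,0,0,0.06,0,0,0.14],[235,0,0,0.05,0,0,0.14],[235,0,0,0.06,0,0,0.14],[235,0,0,0.05,0,0,0.14],[235,0,0,0.06,0,0,0.14]])

```text
time_s: 10.7
ee_pos: [0.5079, -0.0542, 0.202]
eef_rot: [-3.141, -0.002, 2.189]
force: [-3.9, 3.6, -2.1]
grip_width: 0.0117
grip_force: 24.9
```

Emit:
apply_moves(deltas=[[235,0,0,0.05,0,0,0.14],[235,0,0,0.05,0,0,0.14],[235,0,0,0.05,0,0,0.14],[235,0,0,0.06,0,0,0.14],[235,0,0,0.05,0,0,0.14],[235,0,0,0.06,0,0,0.14],[235,0,0,0.05,0,0,0.14],[235,0,0,0.06,0,0,0.14],[235,0,0,0.05,0,0,0.14],[235,0,0,0,0,0,0]])

```text
time_s: 11.7
ee_pos: [0.5076, -0.0548, 0.2067]
eef_rot: [3.141, -0.003, -2.835]
force: [-5.5, -2.4, -1.5]
grip_width: 0.0115
grip_force: 25.0
```

Emit:
apply_moves(deltas=[[235,0,0,0.2,0,0,0],[235,0,0,0.3,0,0,0],[235,0,0,0.3,0,0,0]])

```text
time_s: 12.0
ee_pos: [0.5081, -0.0548, 0.215]
eef_rot: [3.141, -0.001, -2.84]
force: [-0.5, -0.1, -1.4]
grip_width: 0.012
grip_force: 25.0
```

Emit:
apply_moves(deltas=[[235,0,0,3,0,0,0],[235,0,0,3,0,0,0],[235,0,0,2.5,0,0,-0.1],[235,0.1,-3.5,0,0,0,-0.1],[235,0.2,-3.5,0,0,0,-0.1],[235,0.2,-3.5,0,0,0,-0.1],[235,0.2,-3.5,0,0,0,-0.1],[235,0.2,-3.5,0,0,0,-0.1],[235,0.2,-3.5,0,0,0,-0.1],[235,0.2,-3.5,0,0,0,-0.1]])

```text
time_s: 13.0
ee_pos: [0.5216, -0.3013, 0.3006]
eef_rot: [3.141, 0.001, 2.64]
force: [-0.4, -0.0, -0.4]
grip_width: 0.0121
grip_force: 25.0
```

Emit:
apply_moves(deltas=[[235,0.1,-3.5,-3,0,0,-0.1],[235,0,-3.8,-3,0,0,-0.1],[235,0,0,-4,0,0,0],[235,0,0,-4,0,0,0],[235,0,0,-4,0,0,0],[235,0,0,-3,0,0,0],[235,0,0,0,0,0,0]])

```text
time_s: 13.7
ee_pos: [0.5212, -0.3717, 0.0862]
eef_rot: [3.142, -0.006, 2.444]
force: [0.1, 0.9, -1.1]
grip_width: 0.0121
grip_force: 25.0
```

Run:
```python
from h import *
o=ctrl.get_obs(); print(o["ee_pos"],o["qpos"].round(2),o["force"])
t=cam("top"); a=cv2.resize(t["img"][170:320,300:540,::-1],(800,500),interpolation=cv2.INTER_CUBIC)
cv2.imwrite("pics/m2.png",cv2.convertScaleAbs(a,alpha=1.5,beta=10))
```

```text
[ 0.52118897 -0.37169689  0.08617639] [-0.68  0.64  1.37  0.    1.13 -1.55] [ 0.100012    0.90745022 -1.07117081]
```

View pics/m2.png

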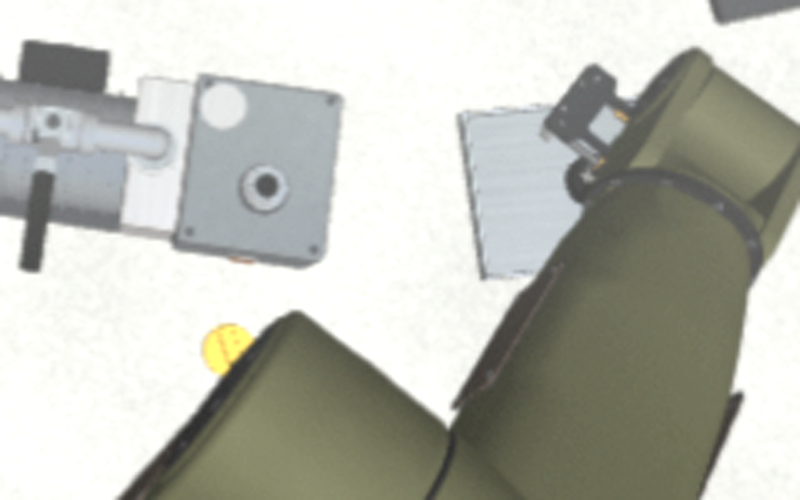

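The neck is bare at (265,187), the lever is still across the pipe, and the cap is in the jaws over the tray near (585,180). Lowering until the rim touches.

Emit:
apply_moves(deltas=[[235,0,0,-1.5,0,0,0],[235,0,0,-0.8,0,0,0],[235,0,0,-0.3,0,0,0],[235,0,0,0,0,0,0]])

```text
time_s: 14.15
ee_pos: [0.5225, -0.3728, 0.0642]
eef_rot: [-3.142, 0.0, 2.445]
force: [-0.9, -0.7, -0.0]
grip_width: 0.0118
grip_force: 25.0
```

Emit:
apply_moves(deltas=[[235,0,0,-0.3,0,0,0],[235,0,0,-0.2,0,0,0],[235,0,0,-0.2,0,0,0],[235,0,0,0,0,0,0]])

```text
time_s: 14.55
ee_pos: [0.5223, -0.3727, 0.0569]
eef_rot: [-3.142, -0.0, 2.445]
force: [0.4, -0.7, -1.2]
grip_width: 0.0116
grip_force: 25.0
```

Emit:
apply_moves(deltas=[[235,0,0,-0.1,0,0,0],[235,0,0,-0.1,0,0,0],[235,0,0,0,0,0,0]])

```text
time_s: 14.85
ee_pos: [0.5226, -0.373, 0.0561]
eef_rot: [-3.141, 0.001, 2.445]
force: [-2.7, 0.9, 7.0]
grip_width: 0.0114
grip_force: 25.0
```

Contact (7 N). Releasing, then lifting and moving clear.

Emit:
apply_moves(deltas=[[180,0,0,0.05,0,0,0],[140,0,0,0,0,0,0],[120,0,0,0,0,0,0],[120,0,0,0,0,0,0],[120,0,0,0,0,0,0],[120,0,0,1,0,0,0],[120,0,0,3,0,0,0],[120,0,0,4,0,0,0],[120,0,0,4,0,0,0],[120,0,0,4,0,0,0]])

```text
time_s: 15.85
ee_pos: [0.5222, -0.3726, 0.2182]
eef_rot: [-3.142, 0.001, 2.445]
force: [-0.5, -0.4, 0.2]
grip_width: 0.0497
grip_force: 0.0
```

Emit:
apply_moves(deltas=[[120,-3,-1.5,2,0,0,0],[120,-4,-2,0,0,0,0],[120,-4,-2,0,0,0,0],[120,-4,-2,0,0,0,0],[120,-4,-2,0,0,0,0],[120,-4,-2,0,0,0,0],[120,0,0,0,0,0,0]])

```text
time_s: 16.55
ee_pos: [0.2885, -0.4896, 0.2366]
eef_rot: [-3.141, 0.001, 2.44]
force: [0.5, 0.6, 0.3]
grip_width: 0.0496
grip_force: 0.0
```

Run:
```python
from h import *
t=cam("top"); a=cv2.resize(t["img"][170:320,300:540,::-1],(800,500),interpolation=cv2.INTER_CUBIC)
cv2.imwrite("pics/m3.png",cv2.convertScaleAbs(a,alpha=1.5,beta=10))
```

```text
(no output)
```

View pics/m3.png

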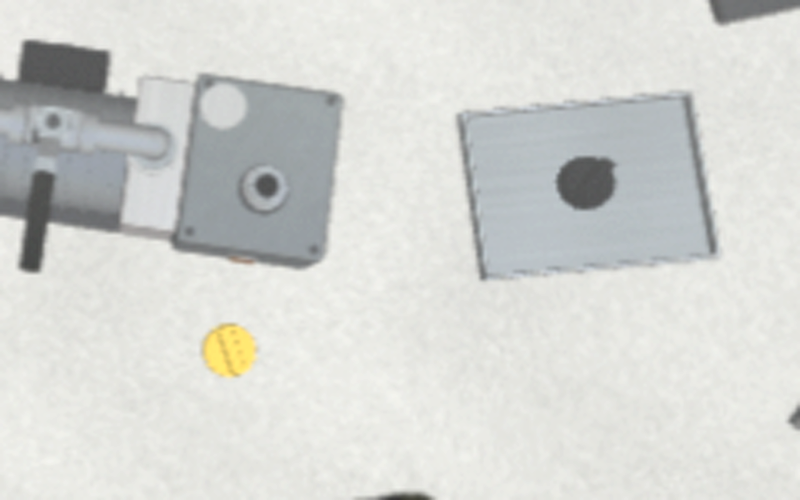

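The cap stands upright in the tray at (585,182), the lever is closed at (38,220), and the arm is clear.

```bash
python3 -c "
from station import ctrl
print(ctrl.hand_in())"
```

```text
the job is handed in; nothing more can be done
None
```

The valve lever is against its closed stop, the cap came off counter-clockwise (clockwise met the stop) and stands rim-down in the tray with its bar up, and the job is handed in at about 17 s.

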